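# Hang the lift-off door back on the tool cupboard

### The arm

A 6-joint arm with a two-finger parallel gripper is mounted at the origin on a cart in front of the work surface, level with it; the furniture and walls round the work are solid. World frame = base frame: x ahead of the robot, y to its left, z up, the work surface at z = 0. Lengths are in m, angles in rad, forces in N, time in s.
With the tool pointing down it reaches from about 0.375 to 0.925 m from the base axis. Payload 5.7 kg.
Tool frame: the origin (TCP) lies midway between the tips of the shut fingers; the grasp point (between the pads) lies 19 mm behind it (r.hold_point_z is the distance from the TCP to the grasp point, in m); z points along the fingers, y is the direction in which the jaws open and shut (so a half turn about z gives the same grasp; the last joint's range is limited). The gripper opens to 85 mm and grips with 20 to 120 N. Pads are 22 mm wide; open, the fingers measure 114 mm over their backs; the gripper's body (76 mm by 85 mm) begins 54 mm behind the grasp point. The pads swing forward as they close: fully open they stand 13 mm farther back than shut.
Start: joints at [1.03, 0.359, 1.51, -0, 1.272, -0.115], TCP at [0.248, 0.546, 0.204] pointing down, gripper open.
Joint ranges: [-2.97, 2.97], [-1.01, 2.36], [0.21, 2.38], [-0.96, 4.11], [0.2, 2.71], [-2.98, 2.98]. Speed limits (rad/s): [2.39, 2.39, 3.14, 3.14, 3.14, 3.14].

### API

Orientations are given as a unit quaternion [w, x, y, z].
In Python, from station import status, viewer, sign_off, nets, r gives the robot as it stands.
- The arm moves only by the shell command python3 -m pendant 'ROWS'. ROWS is JSON, a list of rows, each a list of 5 numbers: the closure in counts, from 0 (fully open) to 255 (shut), then the shift along the tool's x, y, z in m, then the turn about the tool's z in rad. A call has 1 to 12 rows; each row is the pose to reach, as a shift and turn from the pose measured when the call began, along the tool's axes at that moment; what a row does not reach only later rows make up. A row lasts 1/8 s, in which the tool goes at most 62.5 mm and 10.7 degrees, less where a joint would pass 70% of its speed; a pose out of reach is approached as far as the arm can. A call with a gripper value outside its range is refused whole. The fingers move at their own pace and stop on an object; the grip force is fixed at half the most. Time passes only in rows, so rows that repeat a pose let the fingers close. It gives the time, the measured TCP pose, the force and the opening at its end, in the units of the state.
- status.get_state(): the state, without advancing time (a new reading comes with each control period).
- viewer.snapshot(name): name is "scene" or "top"; returns a dict with "color" (480x640x3 uint8, red, green, blue), "fov_y" (degrees; the focal length in pixels is half the picture's height over the tangent of half this angle, whatever the lens; pixels are square), "cx", "cy" (the principal point, pixels), "rvec" (rotation vector, rad) and "tvec" (3), from world to camera coordinates, as OpenCV has them. Camera axes: x right, y down, z forward; pixel columns grow to the right and rows downward; lengths in m; the calibration is good to about 2 mm. A picture is of the moment at which its call begins. There is no depth.
- sign_off(): hands the job in, once; it reports no verdict.
Trained networks look in the newest picture that a camera, given by its name, has taken for a name from the list of things; names that differ only in an ending like _2 or _b are one class to them, and where a whole thing is asked for, a point or a joint stands for the part that bears it (a point fixed in the world has none). Each returns a list of dicts, best first, with "score" (0 to 1); they miss things now and then, are a little off and sometimes report something else, mostly with a low value. They report only what shows in the picture. A call takes as long as a camera call.
- nets.recognise(camera, query): "box" ([centre column, centre row, width, height] as shares, 0 to 1, of the picture: columns of its width, rows of its height, round what is visible of it).
- nets.place_of(camera, query): "at" ([column, row] as shares, 0 to 1, of the picture: columns of its width, rows of its height: a listed point, or the origin of a listed thing).
The state is a dict: "time_s": time; "q": joint angles; "qvel": joint speeds; "tau": joint torques, N m; "position": TCP position; "ee_rot": TCP orientation; "wrist_force": force on the tool from outside, world axes, zero at the start; "torque": the same for the moment, N m; "gripper_width": opening from 0.0 (shut) to 1.0 (fully open).
Only numpy, scipy, OpenCV 4.12 (cv2) and the standard library are available. Lean on these libraries where they do the work, as an engineer would, in place of code of your own. Each camera call takes 0.05 s, during which the arm holds its last target. There are 200 camera calls.

### The job

The little panel door hangs on the finishing stand. Pinch its two steel tabs together to draw the sprung hinge pin, lift the door off, and drop it fully home, right way round, into the hinge seats of the small cupboard, feeling for them gently because it is not known how far back the cupboard's hinge plates are set. Let go so that the pin springs fully home into its eye and the door hangs at rest; do not force the door against stand or cupboard, and leave the loose things nearby where they are.

Things in the scene. Friction and masses are not known exactly. Their poses are not given: they have to be found in the camera images.
- door: small wooden panel door, about 0.3 kg, hanging upright. Origin: centre of the steel hinge tube along its top edge; x from its front (small steel pull at the bottom) to its back, y along the tube, z up. Tube 14 mm across; from its ends round journals 8 mm across reach to y = +95 and -95 mm. Panel 160 mm wide, 12 mm thick; it reaches 95 mm below the origin
- fixed_tab (a point): centre of the grip, on the outer (+y) face of the upright steel tab fixed to the door: 15 mm along y and 30 mm above the door's origin; axes as the door's. The tab is 18 mm wide along x, 8 mm thick, up to 45 mm above the origin; nothing of the door is near it above 9 mm
- pin_tab (a point): the same point on the outer (-y) face of the like tab on the sprung pin, free to slide along y: at y = -29 mm from the door's origin at rest, -15 mm with the pin fully drawn. So the tabs are pinched along y from 44 mm to a solid stop at 30 mm, then centred over the door's origin; that draws the pin and holds the door at once
- hinge_pin (a joint): how far the sprung pin is drawn into the door (m): 0 = fully home, its tip 14 mm out of the -y journal's end; 0.014 = fully drawn, tip flush with the journal's end. Spring: 6 N at 0, 10 N at 0.014; it springs home when let go. The pin is 6 mm thick
- pin_tip (a point): tip of the sprung pin, on the hinge axis; axes as the door's
- stand: finishing stand, fixed: plywood base 110 x 216 x 15 mm with two posts that carry hinge seats. Origin under the hinge axis on the worktop; x points to its back, y along the hinge axis, z up
- stand_hinge (a point): centre of the hinge axis of the stand's seats, 125 mm above the worktop, where the door's origin is at the start; axes as the stand's. Seats are shaped like those of the cupboard; the door's panel hangs between them, so lift it straight up by 135 mm before carrying it aside
- cupboard: small open-fronted wooden tool cupboard, fixed, 170 mm wide, 115 mm high. Origin on the worktop, in the middle of its width, 25 mm in front of its front face; x points from its front to its back, y along the hinge axis, z up
- cupboard_hinge (a point): where the centre of the cupboard's hinge axis would be if its hinge plates were slid right to the front: 43 mm in front of the front face, 125 mm up; axes as the cupboard's. They are set farther back: the true axis lies anywhere from 5 to 31 mm behind this point (along +x, not measured); y and height are true. The door belongs with its origin on the true axis and its axes along these
- seat_left (a point): centre of the +y seat for plates right to the front; truly 5 to 31 mm behind this, like the axis. Seat: upright plate 6 mm thick with an open-topped slot 10 mm wide along x, floor 4 mm below the axis; in front of the slot a lip 13 mm thick reaches 4 mm above the axis, behind it a horn 19 mm thick reaches 32 mm above the axis. An end plate 9 mm farther out leaves the journal 3 mm of end play
- seat_right (a point): the same point for the -y seat, 178 mm from the other; its end plate (up to 20 mm above the axis) has the 10 mm eye for the pin, on the axis. The journals, held in front of the horns and above the lips with the pin drawn, can be slid back until they touch the horns, then lowered along them into the slots
- wooden_knob: turned wooden knob, 43 mm across, 48 mm high, loose, between stand and cupboard; leave it. Origin under its centre
- offcut_b: wood offcut 36 x 60 x 18 mm, loose, between stand and cupboard at the front; leave it. Origin under its centre
- filler_tin: round tin 69 mm across, 68 mm high, loose, at the back; leave it. Origin under its centre

How it is judged:
On the way, in this order (a step that is already met when the one before it is completed fails the run):
1. the pin is fully drawn while the door still hangs in the stand (value of joint hinge_pin above 0.0115 m and distance between door and stand_hinge below 0.015 m), for 0.1 s.
2. the door is lifted clear of the stand (z of door in the frame of stand_hinge above 0.05 m), for 0.1 s.
At the end, for the whole second after the job is handed in: the door hangs in both cupboard seats: tube within 3 mm of the hinge axis in height, 6 mm along it, 2.5 to 33.5 mm behind cupboard_hinge, in line within 0.05 rad, upright within 0.2 rad, at rest; the pin is home within 2 mm, its tip in the eye (x of door in the frame of cupboard_hinge between 0.0025 and 0.0335 m and y of door in the frame of cupboard_hinge between -0.006 and 0.006 m and z of door in the frame of cupboard_hinge between -0.003 and 0.003 m and y of pin_tip in the frame of cupboard_hinge below -0.102 m and value of joint hinge_pin below 0.002 m and angle between the y axis of door and the y axis of cupboard_hinge, either way round below 0.05 rad and angle between door's own z axis and vertical below 0.2 rad and linear speed of door below 0.03 m/s and angular speed of door below 0.5 rad/s); the robot touches nothing.
It fails at once if the door is pressed on the cupboard or its hinge plates with more than 22 N (contact force between door and cupboard above 22 N).
It fails at once if the door is wrenched against the stand with more than 40 N (contact force between door and stand above 40 N).
It fails at once if a loose thing nearby is moved by more than 25 mm (distance of any of wooden_knob, offcut_b, filler_tin from where it was at the start of the episode above 0.025 m).
It also fails if it takes over 58 s, if anything falls off the work surface, if the arm or the gripper's body presses on something with over 40 N, if the wrist force passes 120 N, or if a joint passes its speed limit or range.

## Working session

There is one attempt and no reset: what is moved stays moved. The work goes in short steps, Python scripts to look and compute and a shell command to move; the robot and the scene stay as the last step left them, time stands still between calls to the robot, and variables do not carry over. Pictures are saved under pics/ and viewed, about 8 in all and at most 12, crops included, and the job is handed in when it is done.

```bash
mkdir -p pics; ls
cat > h.py <<'E'
import numpy as np, cv2
from station import status, viewer, sign_off, nets, r
def cam(s):
    f=240/np.tan(np.radians(s['fov_y'])/2); K=np.array([[f,0,s['cx']],[0,f,s['cy']],[0,0,1]])
    return K,cv2.Rodrigues(np.array(s['rvec'],float))[0],np.array(s['tvec'],float)
def ray(s,uv):
    K,R,t=cam(s); d=R.T@np.linalg.solve(K,[uv[0],uv[1],1]); return -R.T@t,d
def atz(s,uv,z):
    c,d=ray(s,uv); return c+d*(z-c[2])/d[2]
def proj(s,P):
    K,R,t=cam(s); p=K@(R@np.array(P,float)+t); return p[:2]/p[2]
def tri(sp):
    A=np.zeros((3,3));b=np.zeros(3)
    for s,uv in sp:
        c,d=ray(s,uv); d/=np.linalg.norm(d); M=np.eye(3)-np.outer(d,d); A+=M;b+=M@c
    return np.linalg.solve(A,b)
E
python3 - <<'E'
from h import *
print(status.get_state(), r.hold_point_z)
S={}
for c in('scene','top'):
    s=S[c]=viewer.snapshot(c); cv2.imwrite(f'pics/{c}0.png',s['color'][...,::-1]); K,R,t=cam(s); print(c,K[0,0],s['cx'],s['cy'],-R.T@t)
for q in 'door fixed_tab pin_tab pin_tip stand stand_hinge cupboard cupboard_hinge seat_left seat_right wooden_knob offcut_b filler_tin'.split():
    P=[]
    for c in S:
        o=nets.place_of(c,q)
        if o: 
            uv=np.array(o[0]['at'])*[640,480]; P.append((S[c],uv)); print(q,c,uv.round(1),round(o[0]['score'],2),len(o))
    if len(P)==2:
        X=tri(P); print('   ',X.round(4),[ (proj(s,X)-uv).round(1).tolist() for s,uv in P])
E
```

```text
pics
{'time_s': 0.0, 'q': array([ 1.02988480e+00,  3.59504584e-01,  1.51144950e+00,  3.13236520e-05,
        1.27247840e+00, -1.15105001e-01]), 'qvel': array([ 0.00189275, -0.00092379, -0.00035978, -0.00073671,  0.00163663,
        0.00044786]), 'tau': array([-6.56939355e-04, -5.27651310e+01, -2.78624260e+01, -1.30595317e-04,
        1.32402149e-02,  1.25280735e-05]), 'position': array([0.24745413, 0.54579501, 0.20354738]), 'ee_rot': array([-3.10525959e-04,  2.11302920e-01,  9.77420191e-01, -8.66048955e-04]), 'wrist_force': array([-0.44460187, -0.25536079,  0.28552881]), 'torque': array([-0.00492611,  0.01069904, -0.02390494]), 'gripper_width': 1.0028345849399625} 0.0187
scene 579.0623459387809 313.843852324414 232.70613691983093 [ 0.01541883 -1.03443499  0.79278563]
top 444.189624275179 321.2692918495042 234.0439171813494 [ 0.46086916 -0.01183411  1.07281928]
door scene [317.7 280.2] 0.9 1
door top [405.5 286.8] 0.75 1
    [ 0.496  -0.1929  0.1221] [[-0.7, 0.1], [0.3, -0.6]]
fixed_tab scene [318.9 263.9] 0.74 1
fixed_tab top [402.3 283.2] 0.8 1
    [ 0.5035 -0.1813  0.1522] [[-1.4, 
[... 445 characters left out ...]
0], [-0.3, 0.6]]
cupboard_hinge scene [242.7 201.3] 0.87 1
seat_left scene [233.2 190.6] 0.68 1
seat_left top [176.6 271.8] 0.88 1
    [0.5156 0.3    0.1107] [[-0.2, -0.0], [0.1, -0.2]]
seat_right scene [253.1 213. ] 0.58 1
seat_right top [257.4 284.6] 0.95 1
    [0.4932 0.1206 0.1316] [[-0.9, 0.0], [0.4, -0.9]]
wooden_knob scene [276.1 279.8] 0.61 1
wooden_knob top [319.6 286.5] 0.81 1
    [ 0.4924 -0.0085  0.0135] [[0.9, -0.1], [-0.4, 0.8]]
offcut_b scene [234.5 294.3] 0.9 2
offcut_b top [316.5 332.1] 0.63 1
    [ 0.3869 -0.0042  0.0061] [[0.4, -0.0], [-0.2, 0.4]]
filler_tin scene [354.6 228.1] 0.85 1
filler_tin top [266.1 167.6] 0.61 1
    [0.7918 0.1289 0.0013] [[-2.2, 0.4], [1.2, -2.2]]
```

Run:
```python
import cv2
t=cv2.imread('pics/top0.png'); c=cv2.imread('pics/scene0.png')
cv2.imwrite('pics/t1.png',cv2.resize(t[220:360,140:460],None,fx=2.5,fy=2.5,interpolation=cv2.INTER_CUBIC))
cv2.imwrite('pics/s1.png',cv2.resize(c[150:390,180:420],None,fx=2.5,fy=2.5,interpolation=cv2.INTER_CUBIC))
```

```text
(no output)
```

View pics/t1.png

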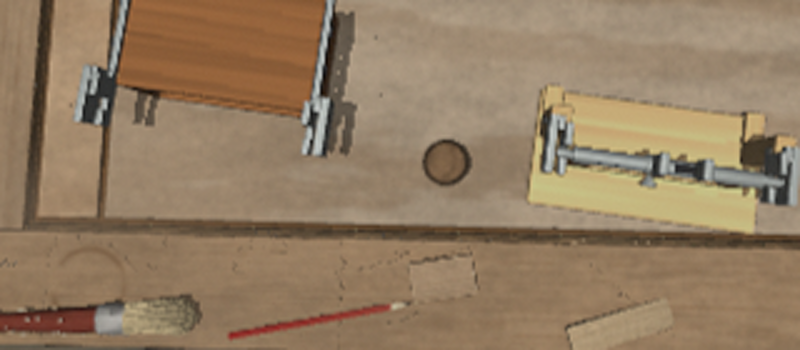

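View pics/s1.png

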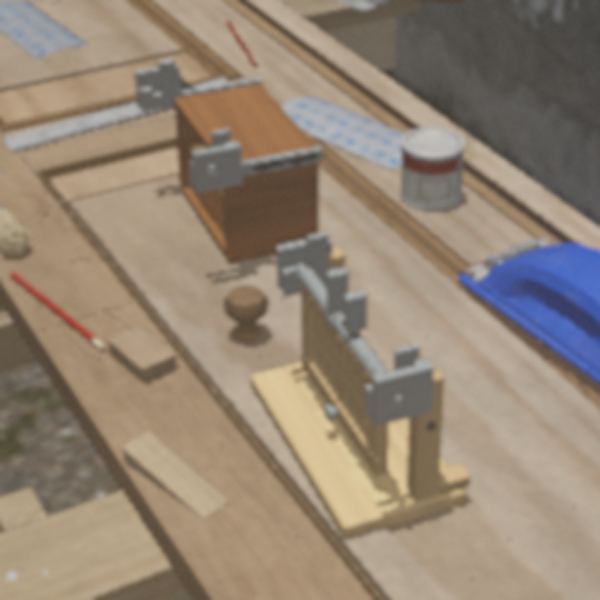

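```bash
cat > fit.py <<'E'
from h import *
from scipy.optimize import least_squares
S={c:viewer.snapshot(c) for c in('scene','top')}
def tf(p,P):
    c,s_=np.cos(p[2]),np.sin(p[2]); P=np.atleast_2d(P); return np.c_[p[0]+c*P[:,0]-s_*P[:,1],p[1]+s_*P[:,0]+c*P[:,1],P[:,2]]
def obs(q):
    o={}
    for c in S:
        l=nets.place_of(c,q)
        if l and l[0]['score']>.15: o[c]=np.array(l[0]['at'])*[640,480]
    return o
def fit(M,p0):
    O=[(c,uv,X,q) for q,X in M.items() for c,uv in obs(q).items()]
    res=lambda p:np.concatenate([proj(S[c],tf(p,X)[0])-uv for c,uv,X,q in O])
    s=least_squares(res,p0,loss='soft_l1',f_scale=2); rr=res(s.x).reshape(-1,2).round(1)
    print(s.x.round(4),[(o[3],o[0][0],*e) for o,e in zip(O,rr.tolist())]); return s.x
if __name__=='__main__':
    d=fit({'door':[0,0,.125],'fixed_tab':[0,.015,.155],'pin_tab':[0,-.029,.155],'pin_tip':[0,-.109,.125],'stand':[0,0,0],'stand_hinge':[0,0,.125]},[.5,-.195,-.14])
    k=fit({'cupboard':[0,0,0],'cupboard_hinge':[-.018,0,.125],'seat_left':[-.018,.089,.125],'seat_right':[-.018,-.089,.125]},[.51,.19,-.15])
    W={'d':[[[-.055,-.108,.015],[-.055,.108,.015],[.055,.108,.015],[.055,-.108,.015],[-.055,-.108,.015]],[[0,-.095,.129],[0,.095,.129]],[[-.009,.015,.17],[.009,.015,.17]],[[-.009,-.029,.17],[.009,-.029,.17]]],
       'k':[[[.025,-.085,.115],[.025,.085,.115],[.17,.085,.115]],[[.025,-.085,0],[.025,-.085,.115],[.17,-.085,.115]],[[.025,-.085,0],[.025,.085,0]],[[-.018,-.089,.125],[-.018,.089,.125]],[[.013,-.089,.125],[.013,.089,.125]]]}
    crops={'top':[(355,245,110,75),(165,215,110,75)],'scene':[(275,235,110,125),(225,170,110,125)]}
    for c in S:
        out=[]
        for (x,y,w,h) in crops[c]:
            f=600/110*(.66 if c=='top' else .66)
            im=cv2.resize(S[c]['color'][y:y+h,x:x+w,::-1],None,fx=f,fy=f,interpolation=cv2.INTER_CUBIC); im2=im.copy()
            for p,kk in((d,'d'),(k,'k')):
                for L in W[kk]:
                    uv=np.array([(proj(S[c],X)+.5-[x,y])*f for X in tf(p,L)]).round().astype(int)
                    cv2.polylines(im2,[uv.reshape(-1,1,2)],False,(0,0,255),1)
            out.append(im2)
        globals()['o'+c]=np.hstack(out)
    cv2.imwrite('pics/ov_top.png',otop); cv2.imwrite('pics/ov_scene.png',oscene); print(otop.shape,oscene.shape)
    np.save('dk.npy',[d,k])
E
python3 fit.py
```

```text
[ 0.4945 -0.1931 -1.3715] [('door', 's', 0.9, 0.6), ('door', 't', 1.5, -1.0), ('fixed_tab', 's', 6.4, -1.3), ('pin_tab', 's', -15.3, -1.7), ('pin_tab', 't', 97.2, -33.9), ('stand', 's', -2.2, -2.0), ('stand', 't', 0.5, 1.6), ('stand_hinge', 's', -4.1, 1.3), ('stand_hinge', 't', -1.7, 0.2)]
[ 0.5215  0.2019 -0.1507] [('cupboard', 's', -3.7, 1.9), ('cupboard', 't', -0.5, -1.0), ('cupboard_hinge', 's', 0.0, 0.6), ('seat_left', 's', 4.3, -4.9), ('seat_left', 't', -1.1, 1.1), ('seat_right', 's', -1.0, 1.5), ('seat_right', 't', 1.4, -1.4)]
(270, 792, 3) (450, 792, 3)
```

View pics/ov_top.png

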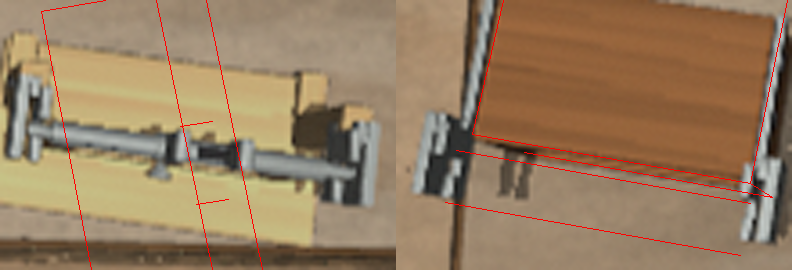

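View pics/ov_scene.png

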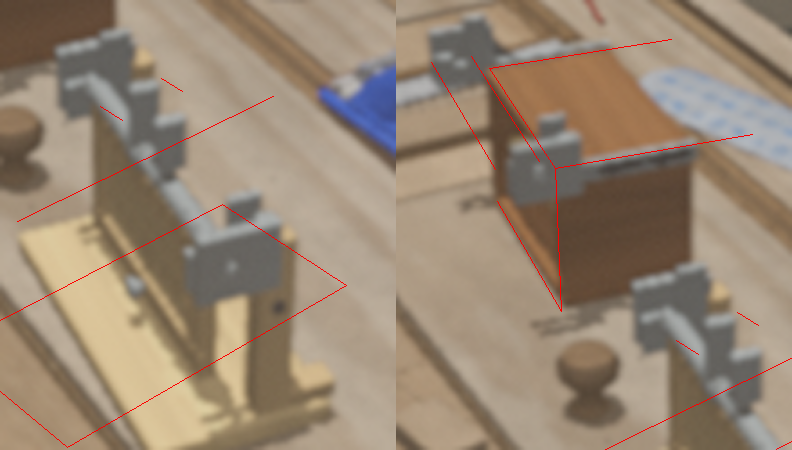

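```bash
cat > fit2.py <<'E'
from fit import *
d0,k=np.load('dk.npy')
P=[]  # manual top picks
def top(cx,cy): return np.array([cx/3.6+355-.5,cy/3.6+245-.5])
def s1(cx,cy): return np.array([cx/2.5+180-.5,cy/2.5+150-.5])
def t1(cx,cy): return np.array([cx/2.5+140-.5,cy/2.5+220-.5])
D=[('top',top(180,141),[0,.011,.17]),('top',top(243,151),[0,-.025,.17]),('top',t1(530,203),[-.055,.108,.015]),('top',t1(755,232),[-.055,-.108,.015]),
 ('scene',s1(252,378),[-.055,.108,.015]),('scene',s1(347,521),[-.055,-.108,.015])]
for q,X in {'door':[0,0,.125],'fixed_tab':[0,.015,.155],'pin_tab':[0,-.029,.155],'stand':[0,0,0],'stand_hinge':[0,0,.125]}.items():
    D+=[(c,uv,X) for c,uv in obs(q).items()]
res=lambda p:np.concatenate([proj(S[c],tf(p,X)[0])-uv for c,uv,X in D])
s=least_squares(res,[.495,-.195,-.13],loss='soft_l1',f_scale=1); d=s.x
print(d.round(4)); print([(a[0][0],a[2],*e) for a,e in zip(D,res(d).reshape(-1,2).round(1).tolist())])
g=cv2.cvtColor(S['top']['color'],cv2.COLOR_RGB2GRAY).astype(float)
# line search: columns between two model points, max |vertical gradient| of given window
def line(p,A,B,win,mode,off):
    pa,pb=[proj(S['top'],x) for x in tf(p,[A,B])]; us=np.arange(int(min(pa[0],pb[0]))+3,int(max(pa[0],pb[0]))-2); vs=[]
    for u in us:
        v0=pa[1]+(u-pa[0])*(pb[1]-pa[1])/(pb[0]-pa[0]); y=np.arange(int(v0)-win,int(v0)+win+1)
        c=g[y,u]; gr=np.abs(np.diff(c)); i=gr.argmax(); vs.append(y[i]+.5)
    vs=np.array(vs); m=np.ones(len(us),bool)
    for _ in range(4):
        q=np.polyfit(us[m],vs[m],1); e=np.abs(vs-np.polyval(q,us)); m=e<max(.8,np.median(e)*1.5)
    z=A[2]; a,b=[atz(S['top'],(u,np.polyval(q,u)),z) for u in (us[0],us[-1])]; dd=b-a; dd*=np.sign(dd[1])
    n=np.array([np.cos(p[2]),np.sin(p[2])]); mid=(a+b)/2
    print(off,'yaw',round(float(np.arctan2(-dd[0],dd[1])),4),'x offset vs model',round(float(n@(mid[:2]-tf(p,A)[0,:2])),4),m.sum(),len(us))
line(k,[.025,-.075,.115],[.025,.083,.115],4,0,'cup top front edge')
line(d,[-.055,-.1,.015],[-.055,.1,.015],4,0,'stand base front edge')
line(d,[-.004,.02,.128],[-.004,.09,.128],3,0,'tube front L'); line(d,[-.007,-.085,.125],[-.007,-.035,.125],3,0,'tube front R')
np.save('dk.npy',[d,k])
W={'d':[[[-.055,-.108,.015],[-.055,.108,.015],[.055,.108,.015],[.055,-.108,.015],[-.055,-.108,.015]],[[0,-.095,.129],[0,.095,.129]],[[-.009,.015,.17],[.009,.015,.17]],[[-.009,-.029,.17],[.009,-.029,.17]]]}
out=[]
for c,(x,y,w,h) in {'top':(345,235,125,80),'scene':(275,235,110,125)}.items():
    f=390/w; im=cv2.resize(S[c]['color'][y:y+h,x:x+w,::-1],None,fx=f,fy=f,interpolation=cv2.INTER_CUBIC)
    for L in W['d']:
        uv=np.array([(proj(S[c],X)+.5-[x,y])*f for X in tf(d,L)]).round().astype(int); cv2.polylines(im,[uv.reshape(-1,1,2)],False,(0,0,255),1)
    out.append(cv2.copyMakeBorder(im,0,450-im.shape[0],0,0,cv2.BORDER_CONSTANT))
cv2.imwrite('pics/ov2.png',np.hstack(out))
E
python3 fit2.py
```

```text
[ 0.5001 -0.1943 -0.0742]
[('t', [0, 0.011, 0.17], 1.1, -0.8), ('t', [0, -0.025, 0.17], 1.3, -1.8), ('t', [-0.055, 0.108, 0.015], -1.2, 4.1), ('t', [-0.055, -0.108, 0.015], 0.5, 1.7), ('s', [-0.055, 0.108, 0.015], -4.5, -0.2), ('s', [-0.055, -0.108, 0.015], -1.1, 3.3), ('s', [0, 0, 0.125], -1.2, 0.1), ('t', [0, 0, 0.125], -1.7, -4.2), ('s', [0, 0.015, 0.155], -1.2, -0.8), ('t', [0, 0.015, 0.155], 3.3, -2.8), ('s', [0, -0.029, 0.155], 3.3, -1.1), ('t', [0, -0.029, 0.155], -0.0, 1.4), ('s', [0, 0, 0], 0.7, -1.7), ('t', [0, 0, 0], -2.8, -5.6), ('t', [0, 0, 0.125], 1.7, 0.8)]
cup top front edge yaw -0.1863 x offset vs model -0.0035 46 67
stand base front edge yaw -0.1428 x offset vs model 0.0026 59 80
tube front L yaw -0.1125 x offset vs model -0.0032 18 28
tube front R yaw -0.1881 x offset vs model 0.0054 14 19
```

View pics/ov2.png

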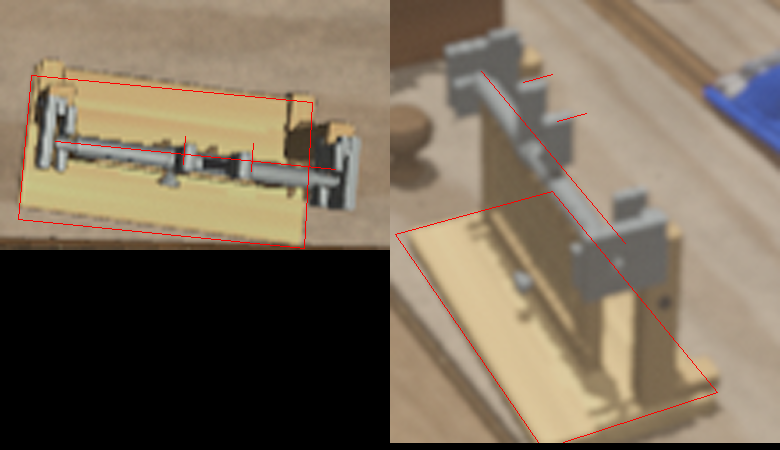

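Run:
```python
from h import *
s=viewer.snapshot('top'); im=s['color'][...,::-1]
def crop(x,y,w,h,f):
    o=cv2.resize(im[y:y+h,x:x+w],None,fx=f,fy=f,interpolation=cv2.INTER_NEAREST)
    for i in range(0,w,10): cv2.line(o,(i*f,0),(i*f,6),(0,0,255),1); cv2.putText(o,str(x+i),(i*f+1,14),0,.35,(0,0,255),1)
    for i in range(0,h,5): cv2.line(o,(0,i*f),(6,i*f),(0,0,255),1); cv2.putText(o,str(y+i),(7,i*f+4),0,.35,(0,0,255),1)
    return o
a=crop(170,240,100,37,8); b=crop(357,262,100,37,8)
cv2.imwrite('pics/z.png',np.vstack([a,b]))
hsv=cv2.cvtColor(im,cv2.COLOR_BGR2HSV)
U=[];V=[]
for u in list(range(370,396))+list(range(424,446)):
    v0=280+(u-365)*.14; ys=np.arange(int(v0)-7,int(v0)+8); m=hsv[ys,u,1]<70
    # largest run
    if m.any(): U.append(u);V.append(ys[m].mean()); 
U=np.array(U);V=np.array(V);m=np.ones(len(U),bool)
for _ in range(5): q=np.polyfit(U[m],V[m],1);e=abs(V-np.polyval(q,U));m=e<.7
a,b=[atz(s,(u,np.polyval(q,u)),.125) for u in(375,440)];print(q,m.sum(),len(U),a,b,'yaw',np.arctan2(b[0]-a[0],a[1]-b[1]))
print(V.round(1))
```

```text
[1.40687660e-01 2.29341458e+02] 45 48 [ 0.50293148 -0.12695326  0.125     ] [ 0.48704618 -0.26474343  0.125     ] yaw -0.11477944811996119
[281.5 282.  282.  282.  282.  282.  282.  282.5 282.5 282.5 282.5 283.
 283.  283.  283.5 283.5 283.5 283.5 284.  284.  284.  284.5 284.5 284.5
 284.5 285.  288.  288.  289.  290.  290.  290.  290.  290.  290.  290.
 290.  291.  291.  291.  291.  291.  291.  291.  291.5 292.  293.  291.4]
```

View pics/z.png

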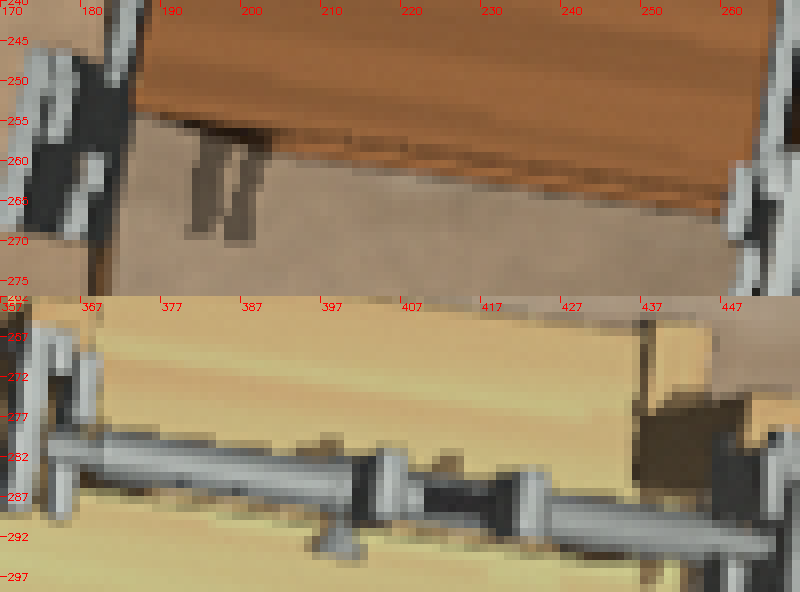

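```bash
cat > m.py <<'E'
from h import *
s=viewer.snapshot('top')
A=lambda x,y:(x/8+170-.5,y/8+240-.5)
B=lambda x,y:(x/8+357-.5,(y-296)/8+262-.5)
def yaw(a,b): return round(float(np.arctan2(b[0]-a[0],a[1]-b[1])),4)
def L(n,p,q,z):
    a,b=atz(s,p,z),atz(s,q,z); print(n,a.round(4),b.round(4),'yaw',yaw(a,b),'len',np.linalg.norm(a-b).round(4))
L('cup top front',A(133,110),A(718,190),.115)
L('cup bottom front',A(272,153),A(720,216),.0)
L('tube upper',B(110,432),B(710,520),.128)
L('tube lower',B(110,480),B(720,557),.125)
L('tabs centre',B(391,455),B(532,475),.17)
L('stand base back edge',B(360,296),B(640,324),.015)
for n,p,z in [('cupL horn front',A(60,142),.157),('cupL lip back',A(95,153),.129),('cupL lip front',A(78,237),.129),('cupL endplate back',A(40,50),.145),('cupL horn back',A(60,50),.157),
 ('standL horn front',B(87,420),.157),('standL horn back',B(87,350),.157),('standL lip back',B(60,462),.129),('standL lip front',B(60,518),.129)]:
    print(n,atz(s,p,z).round(4))
E
python3 m.py
```

```text
cup top front [0.5555 0.2811 0.115 ] [0.5377 0.1219 0.115 ] yaw -0.111 len 0.1602
cup bottom front [0.5548 0.2734 0.    ] [0.5391 0.137  0.    ] yaw -0.1147 len 0.1372
tube upper [ 0.5101 -0.1165  0.128 ] [ 0.4909 -0.2751  0.128 ] yaw -0.1208 len 0.1598
tube lower [ 0.4976 -0.1169  0.125 ] [ 0.4813 -0.2784  0.125 ] yaw -0.1005 len 0.1623
tabs centre [ 0.5039 -0.1829  0.17  ] [ 0.4998 -0.2186  0.17  ] yaw -0.1161 len 0.0359
stand base back edge [ 0.5583 -0.2032  0.015 ] [ 0.552  -0.2867  0.015 ] yaw -0.0754 len 0.0837
cupL horn front [0.5426 0.2866 0.157 ]
cupL lip back [0.5423 0.2862 0.129 ]
cupL lip front [0.5199 0.2891 0.129 ]
cupL endplate back [0.5677 0.2975 0.145 ]
cupL horn back [0.5665 0.2883 0.157 ]
standL horn front [ 0.5116 -0.1073  0.157 ]
standL horn back [ 0.5295 -0.1072  0.157 ]
standL lip back [ 0.5019 -0.1032  0.129 ]
standL lip front [ 0.4872 -0.1034  0.129 ]
```

Run:
```python
from h import *
s=viewer.snapshot('top'); im=s['color'][...,::-1]
def crop(x,y,w=25,h=18,f=16,l=''):
    o=cv2.resize(im[y:y+h+1,x:x+w],None,fx=f,fy=f,interpolation=cv2.INTER_NEAREST)[:h*f]
    for i in range(0,w,2): cv2.line(o,(i*f,0),(i*f,4),(0,0,255),1); cv2.putText(o,str(x+i),(i*f+1,14),0,.33,(0,0,255),1)
    for i in range(0,h,2): cv2.line(o,(0,i*f),(4,i*f),(0,0,255),1); cv2.putText(o,str(y+i),(5,i*f+4),0,.33,(0,0,255),1)
    return o
def t(x,y): return crop(x,y,25,18)
a=np.hstack([crop(165,244,25,26,11),crop(252,256,25,26,11)]); b=np.hstack([crop(350,264,25,26,11),crop(440,276,25,26,11)])
a=np.vstack([a,b]); cv2.imwrite('pics/z2.png',a); print(a.shape)
```

```text
(572, 550, 3)
```

View pics/z2.png

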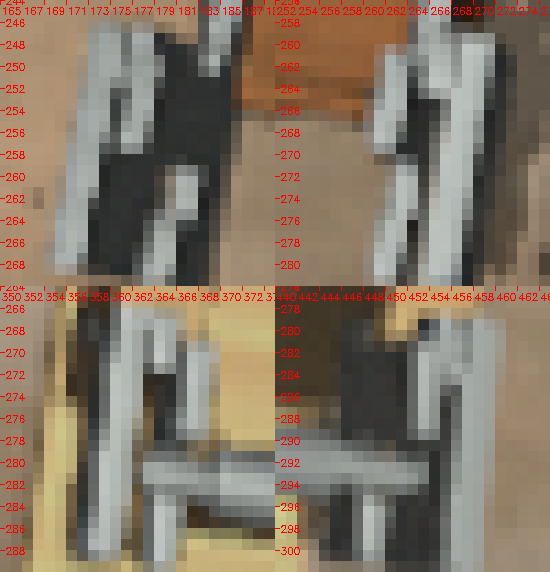

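```bash
cat > m2.py <<'E'
from fit import tf
from h import *
s=viewer.snapshot('top')
def show(n,p,sb):
    for side,y in(('L',.089),('R',-.089)):
        o=[]
        for nm,x,z in(('hornB',sb+.024,.157),('hornF',sb+.005,.157),('lipB',sb-.005,.129),('lipF',sb-.018,.129),('epB',sb,.145)):
            yy=y+(np.sign(y)*.012 if nm=='epB' else 0)
            o.append((nm,(proj(s,tf(p,[[x,yy,z]])[0])+.5).round(1).tolist()))
        print(n,side,o)
show('stand',[.4965,-.194,-.116],0)
for sb in(.005,.012,.02): show(f'cup{sb}',[.5211,.2,-.113],sb-.018)
E
python3 m2.py
```

```text
stand L [('hornB', [368.5, 268.2]), ('hornF', [367.3, 277.4]), ('lipB', [365.4, 282.8]), ('lipF', [364.6, 288.9]), ('epB', [360.7, 279.3])]
stand R [('hornB', [454.4, 280.4]), ('hornF', [453.5, 289.6]), ('lipB', [449.2, 294.7]), ('lipF', [448.5, 300.9]), ('epB', [457.4, 293.0])]
cup0.005 L [('hornB', [177.2, 258.0]), ('hornF', [175.5, 267.1]), ('lipB', [178.9, 272.8]), ('lipF', [177.7, 278.9]), ('epB', [171.2, 269.1])]
cup0.005 R [('hornB', [262.3, 269.8]), ('hornF', [260.8, 279.0]), ('lipB', [261.8, 284.3]), ('lipF', [260.9, 290.5]), ('epB', [266.9, 282.5])]
cup0.012 L [('hornB', [177.8, 254.6]), ('hornF', [176.1, 263.7]), ('lipB', [179.5, 269.5]), ('lipF', [178.3, 275.6]), ('epB', [171.9, 265.8])]
cup0.012 R [('hornB', [262.8, 266.4]), ('hornF', [261.4, 275.6]), ('lipB', [262.4, 281.0]), ('lipF', [261.4, 287.2]), ('epB', [267.4, 279.1])]
cup0.02 L [('hornB', [178.5, 250.8]), ('hornF', [176.8, 259.9]), ('lipB', [180.2, 265.8]), ('lipF', [179.0, 271.8]), ('epB', [172.6, 262.0])]
cup0.02 R [('hornB', [263.4, 262.6]), ('hornF', [262.0, 271.7]), ('lipB', [263.0, 277.3]), ('lipF', [262.0, 283.4]), ('epB', [268.0, 275.3])]
```

```bash
cat > go.py <<'E'
import sys; from h import *
from scipy.spatial.transform import Rotation as Ro
def goto(x,y,z,yaw):
    st=status.get_state(); w=st['ee_rot']; R=Ro.from_quat([w[1],w[2],w[3],w[0]]).as_matrix()
    cur=np.arctan2(-R[0,1],R[1,1]); 
    print('t',round(st['time_s'],2),'pos',st['position'].round(4),'yaw',cur.round(4),'tilt',R[:2,2].round(4),'F',np.array(st['wrist_force']).round(1),'T',np.array(st['torque']).round(2),'w',round(st['gripper_width'],3))
    print('shift',(R.T@(np.array([x,y,z])-st['position'])).round(4),'turn',round(-(yaw-cur),4))
if __name__=='__main__': goto(*map(float,sys.argv[1:]))
E
python3 go.py .4955 -.193 .21 -.112
```

```text
t 3.4 pos [0.2478 0.5464 0.2044] yaw -0.4258 tilt [-0.0001 -0.0001] F [-0.6 -0.2 -0.5] T [ 0.01 -0.06 -0.01] w 1.001
shift [-0.531  -0.571  -0.0056] turn -0.3138
```

```bash
python3 -m pendant '[[0,-0.05,-0.05,-0.0056,-0.1],[0,-0.531,-0.571,-0.0056,-0.314],[0,-0.531,-0.571,-0.0056,-0.314],[0,-0.531,-0.571,-0.0056,-0.314],[0,-0.531,-0.571,-0.0056,-0.314],[0,-0.531,-0.571,-0.0056,-0.314],[0,-0.531,-0.571,-0.0056,-0.314],[0,-0.531,-0.571,-0.0056,-0.314],[0,-0.531,-0.571,-0.0056,-0.314],[0,-0.531,-0.571,-0.0056,-0.314],[0,-0.531,-0.571,-0.0056,-0.314],[0,-0.531,-0.571,-0.0056,-0.314]]'; python3 go.py .4955 -.193 .19 -.112
```

```text
time_s: 4.9
position: [0.4858, -0.1645, 0.2103]
ee_rot: [0.0, 0.056, 0.998, -0.0]
wrist_force: [1.7, 0.7, -0.4]
gripper_width: 0.994
t 4.9 pos [ 0.4858 -0.1645  0.2103] yaw -0.1124 tilt [ 0.0008 -0.0002] F [ 1.7  0.7 -0.4] T [ 0.01 -0.08 -0.04] w 0.994
shift [-0.0128 -0.0273  0.0203] turn -0.0004
```

```bash
python3 -m pendant '[[0,-0.0128,-0.0273,0.01,0],[0,-0.0128,-0.0273,0.02,0],[0,-0.0128,-0.0273,0.02,0],[0,-0.0128,-0.0273,0.02,0]]'
python3 - <<'E'
from h import *
from go import goto
goto(.4955,-.193,.136,-.112)
out=[]
for c,(x,y,w,h) in {'scene':(255,180,130,160),'top':(345,225,130,110)}.items():
    s=viewer.snapshot(c); o=cv2.resize(s['color'][y:y+h,x:x+w,::-1],None,fx=3,fy=3,interpolation=cv2.INTER_CUBIC); out.append(cv2.copyMakeBorder(o,0,480-o.shape[0],0,0,cv2.BORDER_CONSTANT))
cv2.imwrite('pics/g1.png',np.hstack(out))
E
```

```text
time_s: 5.4
position: [0.4951, -0.1918, 0.1904]
ee_rot: [0.0, 0.056, 0.998, 0.0]
wrist_force: [-0.9, -0.4, 0.2]
gripper_width: 1.002
t 5.4 pos [ 0.4951 -0.1918  0.1904] yaw -0.1112 tilt [0.0005 0.0003] F [-0.9 -0.4  0.2] T [-0.01  0.05 -0.  ] w 1.002
shift [-0.0005 -0.0012  0.0544] turn 0.0008
```

View pics/g1.png

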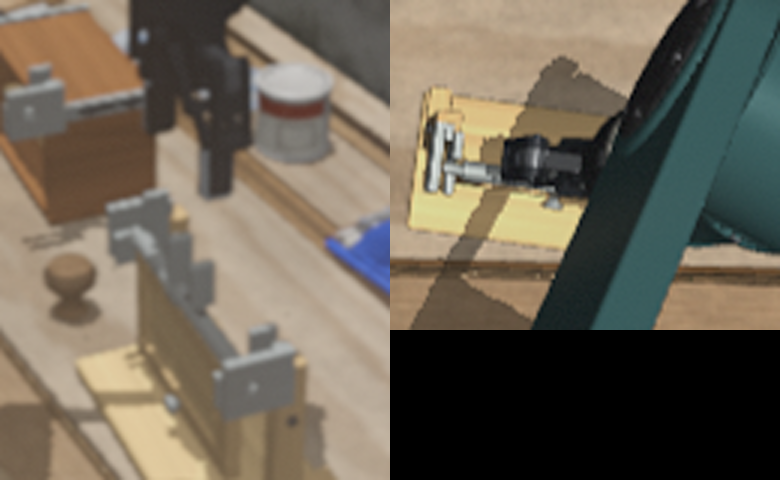

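```bash
python3 -m pendant '[[0,-0.0005,-0.0012,0.015,0],[0,-0.0005,-0.0012,0.03,0],[0,-0.0005,-0.0012,0.045,0],[0,-0.0005,-0.0012,0.0544,0],[0,-0.0005,-0.0012,0.0544,0],[0,-0.0005,-0.0012,0.0544,0]]'; python3 go.py .4955 -.193 .136 -.112
```

```text
time_s: 6.25
position: [0.4963, -0.1935, 0.1366]
ee_rot: [0.001, 0.055, 0.998, -0.0]
wrist_force: [0.1, 0.1, -1.0]
gripper_width: 1.003
t 6.25 pos [ 0.4963 -0.1935  0.1366] yaw -0.111 tilt [ 0.0017 -0.0006] F [ 0.1  0.1 -1. ] T [ 0.   -0.06 -0.03] w 1.003
shift [0.0008 0.0004 0.0006] turn 0.001
```

```bash
python3 -m pendant '[[110,0,0,0,0],[125,0,0,0,0],[140,0,0,0,0],[150,0,0,0,0],[150,0,0,0,0],[150,0,0,0,0]]'; python3 go.py .4955 -.193 .136 -.112
```

```text
time_s: 7.0
position: [0.4975, -0.1939, 0.1379]
ee_rot: [0.002, 0.056, 0.998, -0.001]
wrist_force: [0.5, 0.5, 6.8]
gripper_width: 0.413
t 7.0 pos [ 0.4975 -0.1939  0.1379] yaw -0.1111 tilt [ 0.0044 -0.0016] F [0.5 0.5 6.8] T [ 0.02  0.03 -0.02] w 0.413
shift [0.0021 0.0007 0.0019] turn 0.0009
```

```bash
python3 -m pendant '[[155,0,0,0,0],[160,0,0,-0.0005,0],[165,0,0,-0.001,0],[175,0,0,-0.001,0],[190,0,0,-0.001,0],[190,0,0,-0.001,0],[190,0,0,-0.001,0]]'; python3 go.py .4955 -.193 .136 -.112
```

```text
time_s: 7.88
position: [0.4977, -0.194, 0.1392]
ee_rot: [0.003, 0.056, 0.998, -0.001]
wrist_force: [0.1, 2.1, 5.3]
gripper_width: 0.308
t 7.88 pos [ 0.4977 -0.194   0.1392] yaw -0.1112 tilt [ 0.0049 -0.0018] F [0.1 2.1 5.3] T [0.07 0.05 0.05] w 0.308
shift [0.0023 0.0007 0.0032] turn 0.0008
```

Run:
```python
from h import *
out=[]
s=viewer.snapshot('scene'); x,y,w,h=280,225,80,90; cv2.imwrite('pics/g2.png',cv2.resize(s['color'][y:y+h,x:x+w,::-1],None,fx=6,fy=6,interpolation=cv2.INTER_CUBIC))
```

```text
(no output)
```

View pics/g2.png

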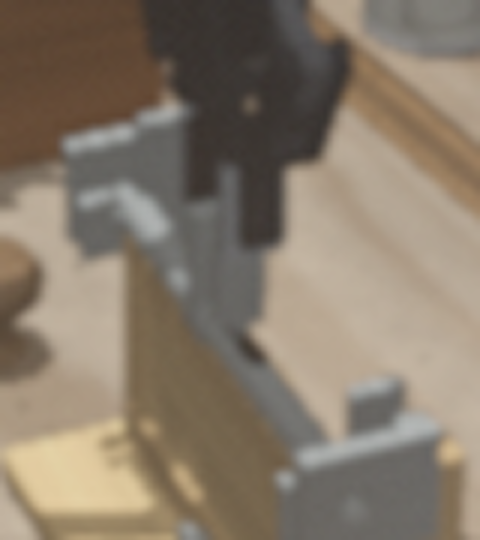

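```bash
python3 -m pendant '[[210,0,0,0,0],[210,0,0,-0.004,0],[210,0,0,-0.008,0],[210,0,0,-0.012,0],[210,0,0,-0.015,0]]'; python3 go.py .4955 -.193 .28 -.112
```

```text
time_s: 8.55
position: [0.4976, -0.194, 0.1543]
ee_rot: [0.002, 0.056, 0.998, -0.001]
wrist_force: [0.2, 0.0, -3.0]
gripper_width: 0.306
t 8.55 pos [ 0.4976 -0.194   0.1543] yaw -0.1112 tilt [ 0.0047 -0.0017] F [ 0.2  0.  -3. ] T [ 0.   -0.03 -0.  ] w 0.306
shift [ 0.0016  0.0006 -0.1257] turn 0.0008
```

```bash
python3 -m pendant '[[210,0.0005,0,-0.03,0],[210,0.0006,0,-0.06,0],[210,0.0006,0,-0.09,0],[210,0.0006,0,-0.12,0],[210,0.0006,0,-0.14,0],[210,0.0006,0,-0.14,0],[210,0.0006,0,-0.14,0]]'; python3 go.py .495 .201 .295 -.113
```

```text
time_s: 9.43
position: [0.4957, -0.1933, 0.2933]
ee_rot: [0.002, 0.056, 0.998, -0.0]
wrist_force: [-0.3, 0.3, -3.2]
gripper_width: 0.303
t 9.43 pos [ 0.4957 -0.1933  0.2933] yaw -0.1112 tilt [ 0.0034 -0.001 ] F [-0.3  0.3 -3.2] T [ 0.03 -0.06 -0.05] w 0.303
shift [ 0.0444  0.3918 -0.0021] turn 0.0018
```

```bash
python3 go.py .5155 .202 .294 -.113; python3 -m pendant '[[210,0,0.05,0,0],[210,0.01,0.11,0,0],[210,0.02,0.17,0,0],[210,0.022,0.23,0,0],[210,0.024,0.29,0,0],[210,0.024,0.34,0,0],[210,0.024,0.38,0,0],[210,0.0243,0.395,0,0.002],[210,0.0243,0.395,0,0.002],[210,0.0243,0.395,0,0.002],[210,0.0243,0.395,0,0.002]]'; python3 go.py .5155 .202 .165 -.113
```

```text
t 9.43 pos [ 0.4957 -0.1933  0.2933] yaw -0.1112 tilt [ 0.0034 -0.001 ] F [-0.3  0.3 -3.2] T [ 0.03 -0.06 -0.05] w 0.303
shift [ 0.0242  0.3951 -0.001 ] turn 0.0018
time_s: 10.8
position: [0.5153, 0.2006, 0.2929]
ee_rot: [0.002, 0.057, 0.998, -0.001]
wrist_force: [0.5, -0.5, -2.4]
gripper_width: 0.299
t 10.8 pos [0.5153 0.2006 0.2929] yaw -0.1148 tilt [ 0.0031 -0.0014] F [ 0.5 -0.5 -2.4] T [ 0.   -0.02 -0.04] w 0.299
shift [0.0004 0.0016 0.1279] turn -0.0018
```

```bash
python3 -m pendant '[[210,0.0004,0.0016,0.03,-0.002],[210,0.0004,0.0016,0.06,-0.002],[210,0.0004,0.0016,0.09,-0.002],[210,0.0004,0.0016,0.09,-0.002],[210,0.0004,0.0016,0.09,-0.002]]'
python3 - <<'E'
from h import *
from go import goto
goto(.5155,.202,.165,-.113)
out=[]
for c,(x,y,w,h) in {'scene':(215,140,100,125),'top':(160,225,120,80)}.items():
    s=viewer.snapshot(c); f=4 if c=='scene' else 3.3; o=cv2.resize(s['color'][y:y+h,x:x+w,::-1],None,fx=f,fy=f,interpolation=cv2.INTER_CUBIC); out.append(cv2.copyMakeBorder(o,0,500-o.shape[0],0,0,cv2.BORDER_CONSTANT))
cv2.imwrite('pics/g3.png',np.hstack(out)); cv2.imwrite('pics/topfull.png',s['color'][...,::-1])
E
```

```text
time_s: 11.42
position: [0.5163, 0.2018, 0.2041]
ee_rot: [0.002, 0.057, 0.998, -0.0]
wrist_force: [0.7, -0.0, -2.3]
gripper_width: 0.305
t 11.43 pos [0.5163 0.2018 0.2041] yaw -0.1136 tilt [ 0.0047 -0.0011] F [ 0.7 -0.  -2.3] T [-0.04 -0.06 -0.  ] w 0.305
shift [0.001  0.0001 0.0391] turn -0.0006
```

View pics/g3.png

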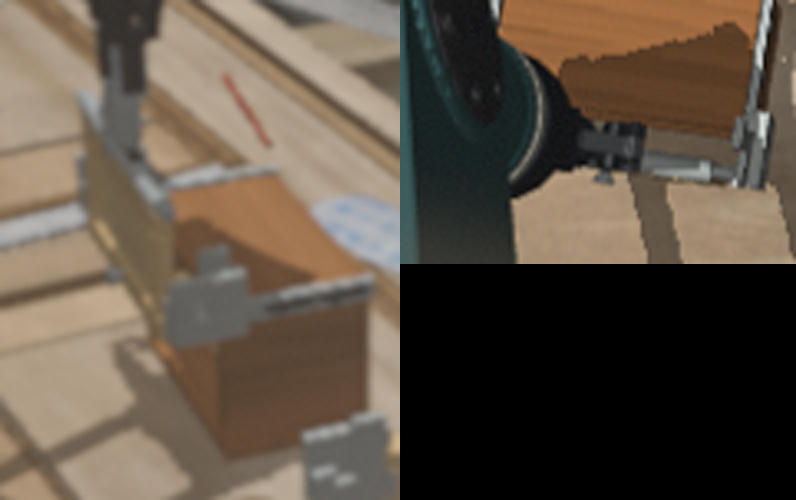

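Run:
```python
from h import *
s=viewer.snapshot('top')
print(proj(s,[.5056,.1074,.190])+.5, atz(s,(261,278.1),.19))
im=s['color'][268:290,250:276].astype(int)
for c in range(3,22): print(250+c, ' '.join('%3d'%v for v in im[:,c].mean(1)))
```

```text
[261.20479433 276.95428291] [0.50236897 0.10667049 0.19      ]
253  82  83  84  82  76  86 118 144 165 165 143 113  88 115 137 135 138 137 139 141 145 144
254  83  84  84  81  76  71  67  70 112 125  73  48  64 112 137 135 136 138 140 142 145 144
255  81  83  81  80  80  73  60  74 101 102  77  52  63 111 138 134 135 139 142 143 144 145
256  79  82  79  81  81  79  73  76 100 105  83  58  55 102 133 132 133 138 141 145 146 147
257  81  83  83  82  80  81  74  76  96 104  88  66  49  85 120 130 134 137 141 144 147 151
258  83  81  82  81  79  79  76  74  91 104  94  72  60  96 123 131 134 138 142 143 147 152
259  82  81  82  79  78  79  81  80  88 101  97  76  92 125 129 131 133 137 141 141 146 149
260  88  82  78  79  78  79  81  76  81  97  94 103 136 146 131 130 133 137 139 140 145 147
261 112  92  64  77  78  80  79  78  83  84  89 155 198 171 131 134 133 138 140 142 145 147
262 106  89  66  81  86  92  87  97 112 109 108 103 102 104 123 137 136 139 142 146 144 147
263  69  49  72 104 112 110 111 116 113 105  96  77  63  73 119 138 137 141 145 146 146 146
264  51  52  65  95 110 106 103  84  42  47  56  55  64  86 122 137 136 141 147 148 145 145
265  52  54  55  57  54  53  61  67  73  76  84  89 104 122 132 136 136 143 149 148 146 144
266  67  73  76  82  90  98 106 108 111 110 110 110 112 101 115 136 137 145 150 148 145 145
267 101 108 112 112 111 111 109 109 110 110 110 109 107  93 106 133 139 144 149 148 146 145
268 109 109 109 109 110 109 107 108 103 102 102  95  87  75  91 127 139 141 146 146 147 145
269 126 116 101 102 102  96  88  86  71  62  56  48  46  46  82 126 137 137 142 144 147 144
270 159 126  60  57  53  58  61  64  55  52  55  55  70  83  91 121 137 139 143 145 146 145
271  46  48  51  58  63  62  62  63  64  67  72  72 105 139 141 136 137 140 146 147 148 144
```

```bash
python3 -m pendant '[[210,-0.0005,0,0.012,0],[210,-0.0005,0,0.025,0],[210,-0.0005,0,0.039,0],[210,-0.0005,0,0.039,0],[210,-0.0005,0,0.039,0]]'; python3 go.py .5155 .202 .165 -.113
```

```text
time_s: 12.2
position: [0.5174, 0.2022, 0.1654]
ee_rot: [0.003, 0.056, 0.998, -0.0]
wrist_force: [0.7, -1.2, -1.6]
gripper_width: 0.303
t 12.2 pos [0.5174 0.2022 0.1654] yaw -0.113 tilt [ 0.0057 -0.0008] F [ 0.7 -1.2 -1.6] T [0.02 0.03 0.04] w 0.303
shift [ 0.0018 -0.0004  0.0003] turn -0.0
```

```bash
python3 -m pendant '[[210,-0.001,0,0,0],[210,-0.002,0,0,0],[210,-0.003,0,0,0],[210,-0.004,0,0,0],[210,-0.005,0,0,0],[210,-0.006,0,0,0],[210,-0.006,0,0,0]]'; python3 go.py .5155 .202 .165 -.113
```

```text
time_s: 13.08
position: [0.5234, 0.2015, 0.1654]
ee_rot: [0.003, 0.057, 0.998, -0.0]
wrist_force: [-1.1, -0.2, -2.4]
gripper_width: 0.302
t 13.07 pos [0.5234 0.2015 0.1654] yaw -0.1131 tilt [ 0.0057 -0.0008] F [-1.1 -0.2 -2.4] T [0.05 0.04 0.02] w 0.302
shift [ 0.0079 -0.0004  0.0003] turn -0.0001
```

```bash
python3 -m pendant '[[210,-0.001,0,0,0],[210,-0.002,0,0,0],[210,-0.003,0,0,0],[210,-0.003,0,0,0]]'; python3 go.py .5155 .202 .165 -.113
```

```text
time_s: 13.58
position: [0.5265, 0.2011, 0.1654]
ee_rot: [0.003, 0.057, 0.998, -0.0]
wrist_force: [-0.4, -0.6, -2.5]
gripper_width: 0.306
t 13.57 pos [0.5265 0.2011 0.1654] yaw -0.1131 tilt [ 0.0058 -0.0008] F [-0.4 -0.6 -2.5] T [ 0.   -0.01  0.07] w 0.306
shift [ 0.011  -0.0004  0.0003] turn -0.0001
```

```bash
python3 -m pendant '[[210,-0.0007,0,0,0],[210,-0.0014,0,0,0],[210,-0.002,0,0,0],[210,-0.002,0,0,0]]'; python3 go.py .5155 .202 .165 -.113
```

```text
time_s: 14.08
position: [0.5286, 0.2009, 0.1654]
ee_rot: [0.003, 0.057, 0.998, -0.0]
wrist_force: [0.2, 0.9, -2.4]
gripper_width: 0.303
t 14.07 pos [0.5286 0.2009 0.1654] yaw -0.1131 tilt [ 0.0058 -0.0008] F [ 0.2  0.9 -2.4] T [ 0.02 -0.01  0.02] w 0.303
shift [ 0.0131 -0.0004  0.0003] turn -0.0001
```

```bash
python3 -m pendant '[[210,-0.0007,0,0,0],[210,-0.0014,0,0,0],[210,-0.002,0,0,0],[210,-0.002,0,0,0]]'; python3 go.py .5155 .202 .165 -.113
```

```text
time_s: 14.58
position: [0.5304, 0.2007, 0.1654]
ee_rot: [0.003, 0.057, 0.998, -0.0]
wrist_force: [-0.2, 0.2, -2.7]
gripper_width: 0.305
t 14.57 pos [0.5304 0.2007 0.1654] yaw -0.1131 tilt [ 0.0055 -0.0008] F [-0.2  0.2 -2.7] T [ 0.01  0.12 -0.06] w 0.305
shift [ 0.015  -0.0004  0.0003] turn -0.0001
```

```bash
python3 -m pendant '[[210,-0.0005,0,0,0],[210,-0.001,0,0,0],[210,-0.0015,0,0,0],[210,-0.0015,0,0,0]]'; python3 go.py .5155 .202 .165 -.113
```

```text
time_s: 15.08
position: [0.5315, 0.2005, 0.1653]
ee_rot: [0.002, 0.057, 0.998, -0.0]
wrist_force: [-3.0, 0.8, -1.6]
gripper_width: 0.308
t 15.07 pos [0.5315 0.2005 0.1653] yaw -0.1132 tilt [ 0.0048 -0.0008] F [-3.   0.8 -1.6] T [0.11 0.4  0.02] w 0.308
shift [ 0.0161 -0.0003  0.0002] turn -0.0002
```

```bash
python3 -m pendant '[[210,-0.0005,0,0,0],[210,-0.001,0,0,0],[210,-0.0015,0,0,0],[210,-0.0015,0,0,0]]'; python3 go.py .5155 .202 .165 -.113
```

```text
time_s: 15.58
position: [0.5326, 0.2004, 0.1652]
ee_rot: [0.002, 0.057, 0.998, -0.0]
wrist_force: [-3.8, 0.4, -0.7]
gripper_width: 0.3
t 15.57 pos [0.5326 0.2004 0.1652] yaw -0.1131 tilt [ 0.0039 -0.0008] F [-3.8  0.4 -0.7] T [0.17 0.77 0.02] w 0.3
shift [ 0.0172 -0.0003  0.0001] turn -0.0001
```

```bash
python3 -m pendant '[[210,0.001,0,0,0],[210,0.0022,0,0,0],[210,0.0026,0,0,0],[210,0.0026,0,0.003,0],[210,0.0026,0,0.006,0],[210,0.0026,0,0.009,0],[210,0.0026,0,0.012,0],[210,0.0026,0,0.012,0]]'; python3 go.py .53 .2007 .139 -.113
```

```text
time_s: 16.58
position: [0.53, 0.2006, 0.1529]
ee_rot: [0.002, 0.057, 0.998, -0.0]
wrist_force: [0.6, 0.5, -2.1]
gripper_width: 0.304
t 16.57 pos [0.53   0.2006 0.1529] yaw -0.1132 tilt [ 0.0037 -0.001 ] F [ 0.6  0.5 -2.1] T [-0.01 -0.05 -0.02] w 0.304
shift [0.0001 0.0001 0.0139] turn -0.0002
```

```bash
python3 -m pendant '[[210,0,0,0.001,0],[210,0,0,0.002,0],[210,0,0,0.003,0],[210,0,0,0.004,0],[210,0,0,0.005,0],[210,0,0,0.006,0],[210,0,0,0.0065,0]]'; python3 go.py .53 .2007 .139 -.113
```

```text
time_s: 17.45
position: [0.5301, 0.2006, 0.1463]
ee_rot: [0.002, 0.057, 0.998, -0.0]
wrist_force: [-0.6, -0.1, -4.2]
gripper_width: 0.303
t 17.45 pos [0.5301 0.2006 0.1463] yaw -0.1132 tilt [ 0.0037 -0.001 ] F [-0.6 -0.1 -4.2] T [0.01 0.04 0.04] w 0.303
shift [0.0001 0.0001 0.0073] turn -0.0002
```

```bash
python3 -m pendant '[[210,0,0,0.0007,0],[210,0,0,0.0014,0],[210,0,0,0.002,0],[210,0,0,0.002,0]]'; python3 go.py .53 .2007 .139 -.113
```

```text
time_s: 17.95
position: [0.53, 0.2006, 0.1442]
ee_rot: [0.002, 0.057, 0.998, -0.0]
wrist_force: [-1.0, 0.8, -2.5]
gripper_width: 0.304
t 17.95 pos [0.53   0.2006 0.1442] yaw -0.1132 tilt [ 0.0035 -0.001 ] F [-1.   0.8 -2.5] T [ 0.01  0.04 -0.01] w 0.304
shift [0.     0.0002 0.0052] turn -0.0002
```

```bash
python3 -m pendant '[[210,0,0,0.0007,0],[210,0,0,0.0014,0],[210,0,0,0.0021,0],[210,0,0,0.0028,0],[210,0,0,0.0028,0]]'; python3 go.py .53 .2007 .139 -.113
```

```text
time_s: 18.58
position: [0.53, 0.2006, 0.1414]
ee_rot: [0.002, 0.057, 0.998, -0.0]
wrist_force: [0.3, 0.4, -2.6]
gripper_width: 0.306
t 18.57 pos [0.53   0.2006 0.1414] yaw -0.1132 tilt [ 0.0035 -0.001 ] F [ 0.3  0.4 -2.6] T [-0.   -0.02  0.01] w 0.306
shift [0.     0.0001 0.0024] turn -0.0002
```

```bash
python3 -m pendant '[[210,0,0,0.0005,0],[210,0,0,0.001,0],[210,0,0,0.0015,0],[210,0,0,0.0015,0]]'; python3 go.py .53 .2007 .139 -.113
```

```text
time_s: 19.08
position: [0.5303, 0.2008, 0.1402]
ee_rot: [0.002, 0.057, 0.998, -0.0]
wrist_force: [-0.6, 1.8, 0.1]
gripper_width: 0.301
t 19.07 pos [0.5303 0.2008 0.1402] yaw -0.1131 tilt [ 0.0042 -0.0006] F [-0.6  1.8  0.1] T [ 0.01  0.09 -0.01] w 0.301
shift [ 0.0003 -0.0002  0.0012] turn -0.0001
```

```bash
python3 -m pendant '[[210,0,0,0.0004,0],[210,0,0,0.0008,0],[210,0,0,0.0008,0]]'; python3 go.py .53 .2007 .139 -.113
```

```text
time_s: 19.45
position: [0.5305, 0.201, 0.1396]
ee_rot: [0.002, 0.057, 0.998, 0.0]
wrist_force: [-0.6, 2.2, 2.3]
gripper_width: 0.302
t 19.45 pos [0.5305 0.201  0.1396] yaw -0.1132 tilt [ 0.0046 -0.0003] F [-0.6  2.2  2.3] T [ 0.04  0.11 -0.02] w 0.302
shift [ 0.0005 -0.0004  0.0006] turn -0.0002
```

```bash
python3 -m pendant '[[150,0,0,0.001,0],[110,0,0,0.002,0],[80,0,0,0.002,0],[40,0,0,0.001,0],[0,0,0,0,0],[0,0,0,0,0],[0,0,0,0,0]]'
python3 - <<'E'
from h import *
from go import goto
goto(.53,.2007,.25,-.113)
out=[]
for c,(x,y,w,h) in {'scene':(215,140,100,125),'top':(160,225,120,80)}.items():
    s=viewer.snapshot(c); f=4 if c=='scene' else 3.3; o=cv2.resize(s['color'][y:y+h,x:x+w,::-1],None,fx=f,fy=f,interpolation=cv2.INTER_CUBIC); out.append(cv2.copyMakeBorder(o,0,500-o.shape[0],0,0,cv2.BORDER_CONSTANT))
cv2.imwrite('pics/g4.png',np.hstack(out))
E
```

```text
time_s: 20.32
position: [0.5305, 0.2011, 0.1396]
ee_rot: [0.002, 0.057, 0.998, 0.0]
wrist_force: [0.5, 0.2, 0.1]
gripper_width: 1.0
t 20.32 pos [0.5305 0.2011 0.1396] yaw -0.1131 tilt [ 0.0047 -0.0002] F [0.5 0.2 0.1] T [-0.01 -0.    0.06] w 1.0
shift [-0.     -0.0004 -0.1104] turn -0.0001
```

View pics/g4.png

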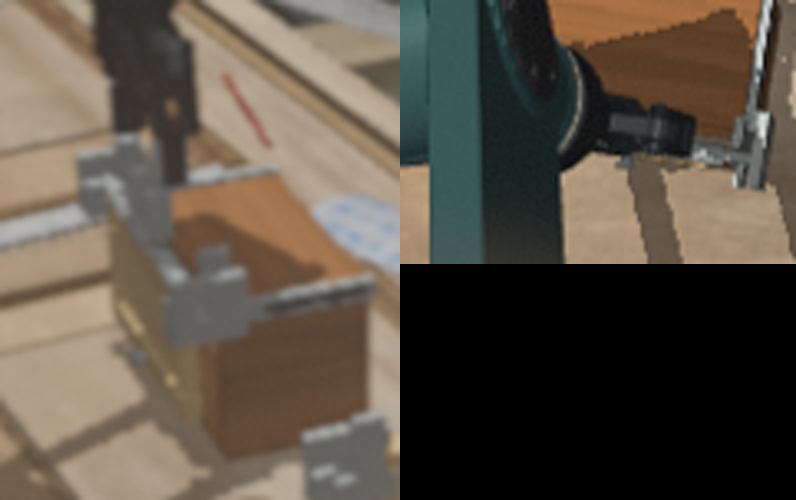

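```bash
python3 -m pendant '[[0,0,0,-0.01,0],[0,0,0,-0.03,0],[0,0,0,-0.06,0],[0,0,0,-0.11,0],[0,0,0.02,-0.15,0],[0,0.05,0.07,-0.15,0],[0,0.1,0.12,-0.15,0],[0,0.12,0.18,-0.15,0],[0,0.12,0.24,-0.15,0],[0,0.12,0.3,-0.15,0],[0,0.12,0.3,-0.15,0]]'
python3 - <<'E'
from h import *
from fit import obs,tf,S
P={}
for q in 'door fixed_tab pin_tab pin_tip wooden_knob offcut_b filler_tin'.split():
    o=obs(q); 
    if len(o)==2: X=tri([(S[c],uv) for c,uv in o.items()]); print(q,X.round(4))
    else: print(q,o)
im=S['top']['color'][...,::-1]; f=5
a=cv2.resize(im[240:292,165:280],None,fx=f,fy=f,interpolation=cv2.INTER_NEAREST)
b=cv2.resize(S['scene']['color'][165:255,220:300,::-1],None,fx=3.6,fy=3.6,interpolation=cv2.INTER_CUBIC)
cv2.imwrite('pics/fin.png',np.vstack([a,cv2.copyMakeBorder(b,0,0,0,575-b.shape[1],cv2.BORDER_CONSTANT)]))
# expected pixels: tabs top (z=.17) with pin home, door at estimated pose
for n,p in(('fixed tab top',[0,.011,.17]),('pin tab home',[0,-.025,.17]),('pin tab drawn',[0,-.011,.17])):
    print(n,((proj(S['top'],tf([.529,.201,-.113],p)[0])+.5-[165,240])*f).round())
E
```

```text
time_s: 21.8
position: [0.4439, 0.5165, 0.2889]
ee_rot: [0.002, 0.055, 0.998, 0.001]
wrist_force: [-0.1, -1.2, 0.4]
gripper_width: 0.998
door [0.5287 0.2    0.1317]
fixed_tab {'scene': array([252.416, 184.8  ])}
pin_tab [0.5216 0.1726 0.1496]
pin_tip {'top': array([407.296, 284.592])}
wooden_knob [ 0.4978 -0.0039  0.0065]
offcut_b [ 0.3886 -0.0078  0.0043]
filler_tin [0.7855 0.1288 0.0051]
fixed tab top [233. 120.]
pin tab home [321. 132.]
pin tab drawn [287. 128.]
```

View pics/fin.png

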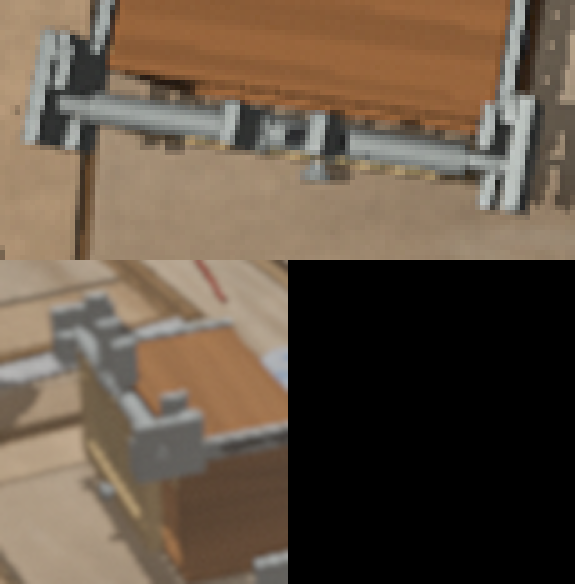

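```bash
python3 -c "
from station import sign_off,status
print(status.get_state()['time_s']); print(sign_off())"
```

```text
22.6
the job is handed in; nothing more can be done
None
```

The door is hanging in the cupboard's hinge seats with the pin sprung home, and I handed the job in at 22.6 s of the 58 s allowed. No verdict was reported.

**What I did:** I pinched the tabs, lifted the door about 150 mm straight up and carried it across. I slid it back until it touched the horns, at about 4 N and with no twist. Then I eased off about 2.6 mm and lowered it into the slots until the wrist force changed by about 5 N. I let go while easing down slightly so the fingers would not drag the door up, then backed well clear.

**Last checks:**
- **Door position:** in the final picture both journals sit in their slots. From the gripper readings the door is at about x 0.529, y 0.201, roughly 26 mm behind `cupboard_hinge`, which agrees with my estimate from the pictures before the slide. At seating the tool was at the same height as when gripping the door in the stand.
- **Pin:** the tabs have sprung back to about 36 mm between centres, which is where they stand with the pin home. The pin appears to reach into the end plate.
- **Loose things:** the networks put the knob, offcut and tin within about 7 mm of where they started, which is their own scatter.

**Checks that disagreed:**
- The network put the door's height at 0.132 m instead of 0.125 m, within its usual error.
- It placed `pin_tip` back over the stand, which is a false detection, so the pin tip in the eye is confirmed only by eye and by the tab spacing.
- The gripper's opening read about 26 mm on the closed tabs instead of 30 mm, though the picture showed them fully pinched.

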